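Clear a crab shell into the shutter-topped shell box

TASK

Clear the piece of crab leg shell into the metal shell box: slide the box's flush grey shutter fully open, under the little shelf, put the shell piece down through the opening so that it lies inside, then slide the shutter fully shut again. The shutter has no handle: press down on it and drag it. Leave the tub standing on the box's shelf undisturbed.

Things in the scene. Friction and masses are not known exactly. Their poses are not given: they have to be found in the camera images.
- shell_box: Fixed bare metal box, 120 (its x) x 310 (its y) mm, deck top 95 mm high; origin: centre of its underside, z up. In the deck a window, x -40..40, y -10..140 mm, filled by the grey shutter. From y -10 to -155 the deck is covered (top at 98 mm); the shutter slides in there. Inside, free from 9 to 88 mm above the table, 112 x 302 mm.
- shelf_edge (a point): Middle of the free edge of the box's shelf, at its underside (box frame 0, 27, 205 mm). The shelf, 120 mm wide, 4 mm thick, runs from here to box y -153 on cheeks at x +-58, y -150..-38 mm. It overhangs the inner 37 mm of the window, 110 mm above the deck: get in with the tool leaning 35 to 50 degrees toward box +y, fingers pointing down and to -y.
- shutter (a joint): Travel of the grey plastic shutter, m: 0 shut, 0.110 fully open, growing toward box -y (under the shelf). Plate 79 x 155 x 5 mm, top 93.5 mm above the table, no handle; shut, its ends are at box y -12.5 and 142.5 mm. Friction about 1.5 N, stays where left, end stops, rigid vertically: pressing with 6 to 20 N and moving along carries it. Opens a hole 80 x 107 mm.
- hole (a point): Centre of the hole that the fully open shutter leaves, level with the deck top (box frame 0, 86, 95 mm); fixed to the box, axes as the box's.
- strip (a point): Centre of the strip of shutter (box y -10..32 mm, full width) still visible when it is fully open, under the shelf's edge; level with the shutter's top (box frame 0, 11, 93.5 mm); fixed to the box, axes as the box's.
- shell_piece: Loose, slightly curved piece of orange and cream crab leg shell, 34 (its x) x 83 (its y) x 17 mm, 40 g, lying on the table left of the box. Origin: centre of its underside; long axis is its y; take it across its x at the middle.
- shelf_tub: Loose white paper tub, 90 mm across, 45 mm high, 150 g, standing on the box's shelf; origin: centre of its underside. To be left alone.

How it is judged:
By the outcome, as a careful person would: the job done as asked, in the order asked, and still so for the second after the job is handed in, with the robot touching nothing.
It also fails if it takes over 64 s, if anything falls off the work surface, if the arm or the gripper's body presses on something with over 40 N, if the wrist force passes 120 N, or if a joint passes its speed limit or range.

ROBOT

A 7-joint arm with a two-finger parallel gripper is mounted at the origin on the work surface; the furniture and walls round the work are solid. World frame = base frame: x ahead of the robot, y to its left, z up, the work surface at z = 0. Lengths are in m, angles in rad, forces in N, time in s.
With the tool pointing down it reaches from about 0.35 to 0.9 m from the base axis. Payload 7.2 kg.
Tool frame: the origin (TCP) lies on the centre line of the jaws, within the pads' length; the fingertips stand 14 mm ahead of it and the grasp point (between the pads) lies 5 mm behind it; z points along the fingers, y is the line along which they close (so a half turn about z gives the same grasp; the last joint's range is limited). The gripper opens to 88 mm and grips with 3 to 60 N. Pads are 20 mm wide; open, the fingers measure 115 mm over their backs; the gripper's body (75 mm by 178 mm) begins 61 mm behind the grasp point.
Start: joints at [1.087, 0.411, -0.013, 1.596, 0.006, 1.134, -0.082], TCP at [0.252, -0.572, 0.237] pointing down, gripper open.
Joint ranges: [-2.95, 2.95], [-0.29, 1.99], [-1.47, 1.44], [0.14, 2.54], [-1.03, 4.17], [0.13, 1.85], [-2.86, 2.86]. Speed limits (rad/s): [2.39, 2.39, 3.01, 3.01, 3.14, 3.14, 3.14].

INTERFACE

Orientations are given as a unit quaternion [w, x, y, z].
In Python, from cell import bot, vision gives the robot as it stands.
- The arm moves only by the shell command python3 -m pendant 'ROWS' [FORCE]. ROWS is text: rows parted by semicolons, each of 7 numbers parted by spaces: the shift along the tool's x, y, z in m, then the turn, a rotation vector about the tool's x, y, z in degrees, then the opening, from 0 (shut) to 1 (fully open). A call has 1 to 20 rows; each row shifts and turns the commanded pose from where the row before left it, along the tool's axes as they then stand; what a row does not reach is not made up. A row lasts 1/8 s, in which the tool goes at most 62.5 mm and 10.7 degrees, less where a joint would pass 70% of its speed; a pose out of reach is approached as far as the arm can. A call is refused whole if a number of a shift passes 0.0625 or a number of a turn 10.7, either way. A call with a gripper value outside its range is refused whole. The fingers move at their own pace and stop on an object; FORCE is the grip in N (left out, the last holds). Time passes only in rows, so rows that do not move let the fingers close. It gives the time, the measured TCP pose, the force, the opening and the grip force at its end, in the units of the state.
- bot.get_state(): the state, without advancing time (a new reading comes with each control period).
- vision.capture(name): name is "side" or "top"; returns the picture (400x640x3 uint8, red, green, blue); there is no depth.
- vision.camera_info(name): a dict with "fovy" (degrees; the focal length in pixels is half the picture's height over the tangent of half this angle, whatever the lens; pixels are square), "cx", "cy" (the principal point, pixels), "k1" (the pictures are not rectified: a ray, as slopes to the right and down, at radius r is drawn at 1 + k1 r^2 times it, then the intrinsics apply), "R" (3x3) and "t" (3): a world point X has camera coordinates R X + t. Camera axes: x right, y down, z forward; pixel columns grow to the right and rows downward; lengths in m; the calibration is good to about 2 mm. A picture is of the moment at which its call begins. camera_info takes no time and is no camera call.
- bot.sign_off(): hands the job in; it is judged then, once.
The state is a dict: "t": time; "joint_pos": joint angles; "qd": joint speeds; "joint_efforts": joint torques, N m; "eef_pos": TCP position; "tool_rot": TCP orientation; "force": force on the tool from outside, world axes, zero at the start; "torque": the same for the moment, N m; "grip_width": finger opening in m; "grip_force": force on a finger pad.
Only numpy, scipy, OpenCV 4.12 (cv2) and the standard library are available. Lean on these libraries where they do the work, as an engineer would, in place of code of your own. Each camera call takes 0.05 s, during which the arm holds its last target. There are 200 camera calls.

## Working session

There is one attempt and no reset: what is moved stays moved. The work goes in short steps, Python scripts to look and compute and a shell command to move; the robot and the scene stay as the last step left them, time stands still between calls to the robot, and variables do not carry over. Pictures are saved under pics/ and viewed, at most 10 in all, crops included, and the job is handed in when it is done.

```bash
ls; mkdir -p pics
python3 - <<'E'
from cell import bot, vision
import cv2
for n in ("side","top"):
    im=vision.capture(n); cv2.imwrite(f"pics/{n}0.png",im[:,:,::-1]); 
    print(n,vision.camera_info(n))
print(bot.get_state())
E
```

```text
pics
side {'fovy': 54.44047201801007, 'cx': 316.0655491945777, 'cy': 202.41959391832063, 'k1': -0.016809730984012342, 'R': array([[ 0.15948293,  0.98719344,  0.00378106],
       [ 0.74459582, -0.11777429, -0.65704359],
       [-0.64818382,  0.1076026 , -0.7538431 ]]), 't': array([-0.25388334, -0.27110565,  1.31936671])}
top {'fovy': 55.34895417518653, 'cx': 306.8326284230043, 'cy': 194.98038089500508, 'k1': 0.002432986243071663, 'R': array([[-0.00386379, -0.99952674,  0.03051835],
       [-0.9976939 ,  0.00178504, -0.06785053],
       [ 0.06776394, -0.03071013, -0.99722863]]), 't': array([0.1734283 , 0.49758824, 1.0023857 ])}
{'t': 0.1, 'joint_pos': array([ 1.08681805,  0.41181324, -0.01271674,  1.59693034,  0.00558798,
        1.13428881, -0.08216357]), 'qd': array([-0.00081283, -0.00179798, -0.00044744, -0.00391056, -0.00043617,
        0.00034462,  0.00094186]), 'joint_efforts': array([ 1.69489242e-03, -5.89097571e+01,  6.43244684e-01, -2.91711241e+01,
       -5.38780075e-02,  1.44350997e-02,  4.06499521e-05]), 'eef_pos': array([ 0.25224272, -0.57138001,  0.23590957]), 'tool_rot': array([-6.76868338e-04,  9.78462360e-01,  2.06424119e-01, -1.86732477e-04]), 'force': array([-0.01018261, -0.69750639, -0.56409544]), 'torque': array([-0.00601577, -0.03685935, -0.02068218]), 'grip_force': 0.0, 'grip_width': 0.08759146280548498}
```

View pics/side0.png

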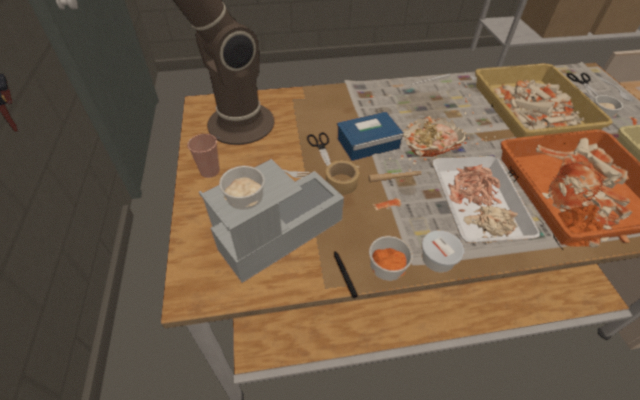

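View pics/top0.png

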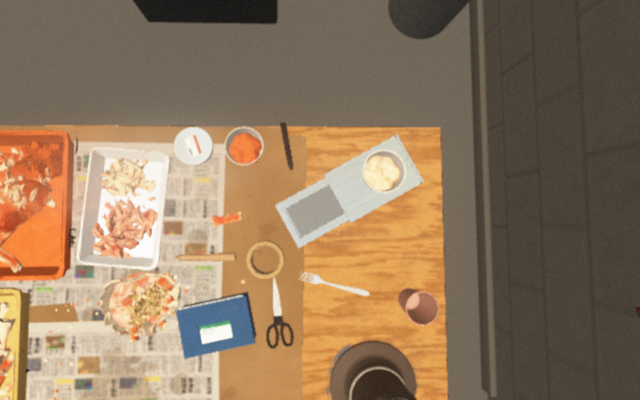

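The side view shows the box at about (275,220) with the tub at (243,188) and the shell at (386,204). In the top view the shell is at (227,218), the window at (316,211) and the tub at (384,172).

Run:
```python
import cv2
a=cv2.imread("pics/top0.png")[125:260,205:435]; cv2.imwrite("pics/topc.png",cv2.resize(a,None,fx=3.4,fy=3.4,interpolation=cv2.INTER_CUBIC))
a=cv2.imread("pics/side0.png")[150:280,195:415]; cv2.imwrite("pics/sidec.png",cv2.resize(a,None,fx=3.6,fy=3.6,interpolation=cv2.INTER_CUBIC))
```

```text
(no output)
```

View pics/topc.png

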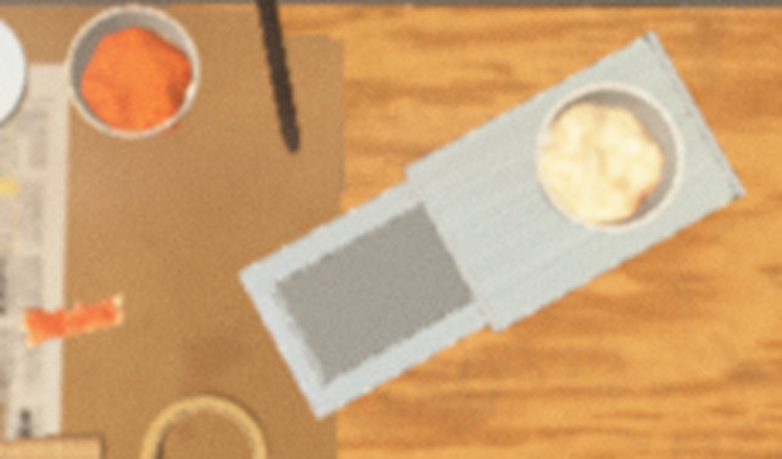

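View pics/sidec.png

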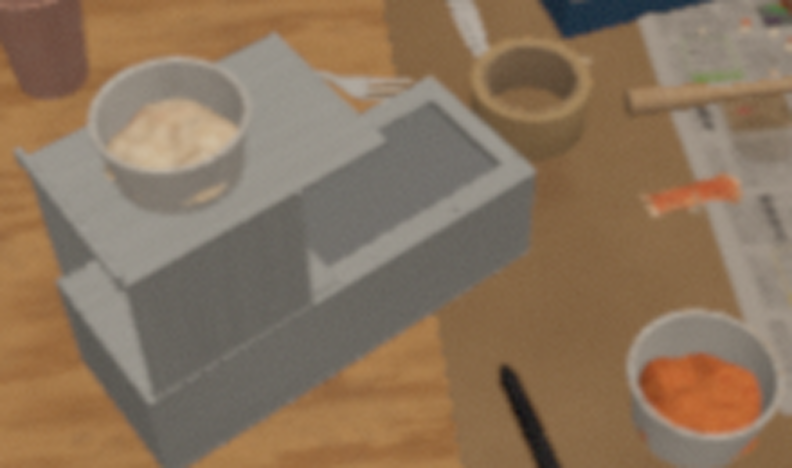

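The crops show crisp box corners: deck end at (240,272) and (320,415) in the top crop, and shelf corners in both views. I'll fit the box pose, with z left free as a check, and triangulate the shell by colour.

```bash
cat > h.py <<'E'
import numpy as np, cv2
from scipy.optimize import least_squares
from scipy.spatial.transform import Rotation as Ro
from cell import bot, vision
def K(n):
    c=vision.camera_info(n); f=200/np.tan(np.radians(c['fovy']/2)); return c,f
def proj(n,X):
    c,f=K(n); p=np.atleast_2d(X)@c['R'].T+c['t']; s=p[:,:2]/p[:,2:]; s=s*(1+c['k1']*(s**2).sum(1,keepdims=True))
    return s*f+[c['cx'],c['cy']]
def tri(ut,us,x0=(.5,0,.02)):
    r=least_squares(lambda X:np.r_[proj('top',X)[0]-ut,proj('side',X)[0]-us],x0); return r.x,np.abs(r.fun).max()
def rot(): return Ro.from_quat(np.roll(bot.get_state()['tool_rot'],-1))
E
cat > m.py <<'E'
from h import *
def up(P,o,s): return (np.array(P,float)+.5)/s-.5+o
B=lambda L:np.array(L)/1000.
t=up([(240,272),(320,415),(405,175),(495,330),(652,32),(742,192),(275,283),(325,385)],(205,125),3.4)
tb=B([(60,155,95),(-60,155,95),(60,27,209),(-60,27,209),(60,-153,209),(-60,-153,209),(40,140,94),(-40,140,94)])
s=up([(535,170),(432,80),(530,248),(15,150),(122,285),(275,35),(385,140),(62,283)],(195,150),3.6)
sb=B([(60,155,95),(-60,155,95),(60,155,0),(-60,-153,209),(60,-153,209),(-60,27,209),(60,27,209),(-60,-155,98)])
def T(p,b): c,s_=np.cos(p[3]),np.sin(p[3]); return b@np.array([[c,-s_,0],[s_,c,0],[0,0,1]]).T+p[:3]
r=least_squares(lambda p:np.r_[(proj('top',T(p,tb))-t).ravel(),(proj('side',T(p,sb))-s).ravel()],[.6,-.2,0,.5],loss='soft_l1')
print("box",r.x.round(4),np.degrees(r.x[3])); print(r.fun.reshape(-1,2).round(1).tolist())
np.save("box.npy",r.x)
for n,b in (("hole",(0,86,95)),("strip",(0,11,93.5)),("edge",(0,27,205))): print(n,T(r.x,B([b]))[0].round(4))
C={}
for n,(x0,x1,y0,y1) in {"top":(208,245,208,228),"side":(370,405,195,213)}.items():
    im=cv2.imread(f"pics/{n}0.png")[y0:y1,x0:x1]; h=cv2.cvtColor(im,cv2.COLOR_BGR2HSV).astype(int)
    bg=cv2.GaussianBlur(im,(3,3),0).astype(int); m=((bg[:,:,2]-bg[:,:,1])>60).astype(np.uint8)
    k,l,st,_=cv2.connectedComponentsWithStats(m); i=1+st[1:,4].argmax(); ys,xs=np.where(l==i)
    P=np.c_[xs+x0,ys+y0].astype(np.float32); C[n]=cv2.minAreaRect(P); print(n,len(P),C[n],P.mean(0))
    C[n]=np.array(C[n][0]); C[n+'b']=cv2.boxPoints(cv2.minAreaRect(P)); e=P[P[:,0].argmin()],P[P[:,0].argmax()]; C[n+'e']=e
print("shell",tri(C['top'],C['side'])); 
for i in (0,1): print("end",tri(C['tope'][i],C['sidee'][i]))
E
python3 m.py
```

```text
box [4.918e-01 8.740e-02 2.000e-04 5.047e-01] 28.91910734920764
[[-0.1, -0.1], [0.2, 1.0], [0.5, -2.6], [1.3, 0.4], [-0.7, 0.0], [0.2, 0.6], [-1.1, 0.8], [0.1, -0.5], [0.9, 0.0], [-0.0, -1.5], [0.3, 2.0], [1.0, 2.8], [-0.3, 1.2], [-0.2, -0.8], [0.4, 0.1], [-2.2, -1.6]]
hole [0.4502 0.1627 0.0952]
strip [0.4865 0.0971 0.0937]
edge [0.4787 0.1111 0.2052]
top 246 ((226.2115478515625, 218.55770874023438), (10.198038101196289, 28.04460334777832), 78.69007110595703) [225.98373 218.58537]
side 101 ((387.0135192871094, 203.08106994628906), (5.425166606903076, 22.35826301574707), 80.53767395019531) [387.73267 203.21782]
shell (array([0.43603338, 0.38530687, 0.00972466]), np.float64(0.20128837995821414))
end (array([ 0.4294483 ,  0.39423613, -0.00465522]), np.float64(12.91750982297765))
end (array([0.44994496, 0.37477571, 0.03345808]), np.float64(11.884665119026977))
```

```bash
cat >> h.py <<'E'
bx=lambda: np.load("box.npy")
def BW(b): p=bx(); return Ro.from_euler('z',p[3]).apply(np.array(b)/1000.)+p[:3]
def tool(yaw_y,tilt=0):
    "tool y along world heading yaw_y (deg), z down, then tilt about tool y by -tilt"
    y=np.radians(yaw_y); Y=[np.cos(y),np.sin(y),0]; Z=[0,0,-1]; X=np.cross(Y,Z)
    return Ro.from_matrix(np.c_[X,Y,Z])*Ro.from_euler('y',-tilt,degrees=True)
def work(segs,start=None):
    "how far to go: list of (pos,rot,n rows), from the present pose"
    s=bot.get_state(); p,R=start or (s['eef_pos'],rot())
    for P,Q,n in segs:
        d=(R.inv()*Q).as_rotvec(); p0,R0=p,R
        for i in range(1,n+1):
            pn=p0+(P-p0)*i/n; Rn=R0*Ro.from_rotvec(d*i/n)
            print(np.r_[R.inv().apply(pn-p)*1000].round(1),np.degrees((R.inv()*Rn).as_rotvec()).round(2)); p,R=pn,Rn
        print('-')
    return p,R
E
python3 - <<'E'
from h import *
y=np.degrees(bx()[3]); T=tool(y,40)
A=BW([0,129,150]); print(A)
work([(np.array([.33,-.22,.34]),tool(-20),9),(A+[0,0,.15],tool(y),8),(A+[0,0,.03],T,4)])
E
```

```text
[0.42939336 0.20036135 0.15017063]
[ 23.7 -32.2 -11.5] [-0.01 -0.   -5.13]
[ 26.5 -30.  -11.5] [-0.01 -0.   -5.13]
[ 29.  -27.5 -11.5] [-0.01 -0.   -5.13]
[ 31.4 -24.8 -11.5] [-0.01 -0.   -5.13]
[ 33.5 -21.9 -11.5] [-0.01 -0.   -5.13]
[ 35.3 -18.8 -11.6] [-0.01 -0.   -5.13]
[ 36.8 -15.6 -11.6] [-0.01 -0.   -5.13]
[ 38.1 -12.2 -11.6] [-0.01 -0.   -5.13]
[ 39.   -8.8 -11.6] [-0.01 -0.   -5.13]
-
[53.6 -6.3  5. ] [ 0.    0.   -6.11]
[54.  -0.5  5. ] [ 0.    0.   -6.11]
[53.7  5.2  5. ] [ 0.    0.   -6.11]
[52.9 10.9  5. ] [ 0.    0.   -6.11]
[51.4 16.5  5. ] [ 0.    0.   -6.11]
[49.4 21.9  5. ] [ 0.    0.   -6.11]
[46.8 27.   5. ] [ 0.    0.   -6.11]
[43.6 31.8  5. ] [ 0.    0.   -6.11]
-
[-0.  0. 30.] [  0. -10.   0.]
[ 5.2  0.  29.5] [  0. -10.   0.]
[10.3  0.  28.2] [ -0. -10.  -0.]
[15.  0. 26.] [  0. -10.   0.]
-
```

```bash
python3 -m pendant '0.024 -0.032 -0.012 0 0 -5 1; 0.027 -0.030 -0.012 0 0 -5 0.6; 0.029 -0.027 -0.012 0 0 -5 0; 0.031 -0.025 -0.012 0 0 -5 0; 0.033 -0.022 -0.012 0 0 -5 0; 0.035 -0.019 -0.012 0 0 -5 0; 0.037 -0.016 -0.012 0 0 -5 0; 0.038 -0.012 -0.012 0 0 -5 0; 0.039 -0.009 -0.012 0 0 -5 0; 0.054 -0.006 0.005 0 0 -6 0; 0.054 0 0.005 0 0 -6 0; 0.054 0.005 0.005 0 0 -6 0; 0.053 0.011 0.005 0 0 -6 0; 0.051 0.016 0.005 0 0 -6 0; 0.049 0.022 0.005 0 0 -6 0; 0.047 0.027 0.005 0 0 -6 0; 0.043 0.032 0.005 0 0 -6 0' 20
python3 - <<'E'
from h import *
y=np.degrees(bx()[3]); T=tool(y,40); A=BW([0,129,150])
print(bot.get_state()['force'])
work([(A+[0,0,.01],T,4)])
E
```

```text
t: 2.22
eef_pos: [0.4451, 0.1969, 0.3044]
tool_rot: [0.0, 0.523, 0.853, -0.0]
force: [0.1, 0.9, -0.4]
grip_width: 0.0003
grip_force: 0.0
[ 0.07128878  0.89531505 -0.43733429]
[ 2.6 -3.1 36.1] [-0.17 -9.99 -0.47]
[ 8.8 -3.2 35.1] [-0.17 -9.99 -0.47]
[14.8 -3.2 33. ] [-0.17 -9.99 -0.47]
[20.3 -3.1 29.9] [-0.17 -9.99 -0.47]
-
```

```bash
python3 -m pendant '0.003 -0.003 0.036 0 -10 -0.5 0; 0.009 -0.003 0.035 0 -10 -0.5 0; 0.015 -0.003 0.033 0 -10 -0.5 0; 0.020 -0.003 0.030 0 -10 -0.5 0; 0 0 0 0 0 0 0'
python3 - <<'E'
from h import *
y=np.degrees(bx()[3]); T=tool(y,40); A=BW([0,129,120])
p,_=bx()[:3],0
work([(A,T,3)])
E
```

```text
t: 2.85
eef_pos: [0.4251, 0.2016, 0.155]
tool_rot: [0.289, 0.472, 0.813, -0.183]
force: [-0.0, -0.4, -0.4]
grip_width: 0.0008
grip_force: 0.0
[6.6 1.3 9.6] [-0.29 -0.    0.37]
[6.6 1.3 9.6] [-0.29 -0.    0.37]
[6.6 1.2 9.6] [-0.29 -0.    0.37]
-
```

```bash
python3 -m pendant '0.007 0.001 0.010 0 0 0.5 0; 0.007 0.001 0.010 0 0 0.5 0; 0.007 0.001 0.010 0 0 0 0; 0.002 0 0.0025 0 0 0 0; 0 0 0 0 0 0 0'; python3 -m pendant '0.002 0 0.0025 0 0 0 0; 0.001 0 0.0012 0 0 0 0; 0 0 0 0 0 0 0'
```

```text
t: 3.48
eef_pos: [0.4331, 0.1975, 0.1211]
tool_rot: [0.293, 0.485, 0.805, -0.177]
force: [-0.8, 0.3, 0.2]
grip_width: 0.0004
grip_force: 0.0
t: 3.85
eef_pos: [0.4328, 0.1979, 0.116]
tool_rot: [0.293, 0.484, 0.805, -0.177]
force: [0.2, 0.7, -0.1]
grip_width: 0.0005
grip_force: 0.0
```

```bash
python3 -m pendant '0.002 0 0.0025 0 0 0 0; 0.001 0 0.0011 0 0 0 0; 0 0 0 0 0 0 0'; python3 -m pendant '0.0007 0 0.0008 0 0 0 0; 0 0 0 0 0 0 0';python3 -m pendant '0.0007 0 0.0008 0 0 0 0; 0 0 0 0 0 0 0'
```

```text
t: 4.22
eef_pos: [0.4329, 0.1978, 0.1114]
tool_rot: [0.293, 0.485, 0.805, -0.177]
force: [0.6, 0.6, 0.6]
grip_width: 0.0004
grip_force: 0.5
t: 4.47
eef_pos: [0.433, 0.1978, 0.1109]
tool_rot: [0.293, 0.485, 0.805, -0.177]
force: [-1.2, -0.2, 6.4]
grip_width: 0.0005
grip_force: 2.9
t: 4.72
eef_pos: [0.4331, 0.1976, 0.1105]
tool_rot: [0.294, 0.485, 0.805, -0.177]
force: [-2.3, -0.7, 10.7]
grip_width: 0.0003
grip_force: 5.7
```

Run:
```python
from h import *
s=bot.get_state(); p=bx(); print(Ro.from_euler('z',-p[3]).apply(s['eef_pos']-p[:3]).round(4), (tool(np.degrees(p[3]),40).inv()*rot()).as_rotvec(True))
```

```text
[0.0019 0.1248 0.1104] [ 0.6452846  -0.12978365  0.80987917]
```

```bash
python3 -m pendant '-0.0031 0 0.0031 0 0 0 0; -0.0046 0 0.0039 0 0 0 0; -0.0061 0 0.0051 0 0 0 0; -0.0061 0 0.0051 0 0 0 0; -0.0061 0 0.0051 0 0 0 0; 0 0 0 0 0 0 0'
python3 - <<'E'
from h import *
s=bot.get_state(); p=bx(); print(Ro.from_euler('z',-p[3]).apply(s['eef_pos']-p[:3]).round(4))
cv2.imwrite("pics/side1.png",vision.capture("side")[150:280,195:415,::-1])
t=vision.capture("top")[125:260,205:435,::-1]
a=cv2.resize(cv2.imread("pics/side1.png"),None,fx=2.2,fy=2.2,interpolation=2); b=cv2.resize(t,None,fx=2.2,fy=2.2,interpolation=2)
o=np.zeros((a.shape[0]+b.shape[0],max(a.shape[1],b.shape[1]),3),np.uint8); o[:a.shape[0],:a.shape[1]]=a; o[a.shape[0]:,:b.shape[1]]=b; cv2.imwrite("pics/c1.png",o)
E
```

```text
t: 5.48
eef_pos: [0.4501, 0.1666, 0.1106]
tool_rot: [0.295, 0.485, 0.804, -0.177]
force: [1.5, -0.4, 10.4]
grip_width: 0.0005
grip_force: 5.4
[0.0018 0.0894 0.1104]
```

View pics/c1.png

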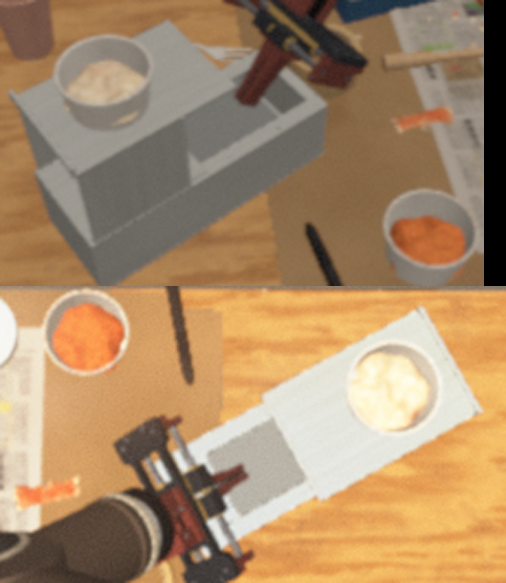

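The shutter is following the fingertip: the hole's dark edge shows at (275,95) in the side crop. I'll continue the drag.

```bash
python3 -m pendant '-0.0061 0 0.0052 0 0 0 0; -0.0061 0 0.0052 0 0 0 0; -0.0061 0 0.0051 0 0 0 0; -0.0061 0 0.0051 0 0 0 0; -0.0061 0 0.0051 0 0 0 0; -0.0061 0 0.0051 0 0 0 0; 0 0 0 0 0 0 0'; python3 -m pendant '-0.0061 0 0.0051 0 0 0 0; -0.0061 0 0.0051 0 0 0 0; -0.0031 0 0.0026 0 0 0 0; -0.0031 0 0.0026 0 0 0 0; -0.0031 0 0.0026 0 0 0 0; 0 0 0 0 0 0 0'
python3 - <<'E'
from h import *
s=bot.get_state(); p=bx(); print(Ro.from_euler('z',-p[3]).apply(s['eef_pos']-p[:3]).round(4))
E
```

```text
t: 6.45
eef_pos: [0.4729, 0.1248, 0.1106]
tool_rot: [0.295, 0.485, 0.804, -0.176]
force: [3.3, 0.6, 9.8]
grip_width: 0.0005
grip_force: 5.1
t: 7.2
eef_pos: [0.4854, 0.1031, 0.1105]
tool_rot: [0.294, 0.484, 0.806, -0.174]
force: [-3.1, 6.8, 13.9]
grip_width: 0.0003
grip_force: 7.0
[0.002  0.0168 0.1103]
```

```bash
python3 -m pendant '-0.0023 0 0.0021 0 0 0 0; 0 0 0 0 0 0 0'
python3 - <<'E'
from h import *
s=bot.get_state(); p=bx(); b=Ro.from_euler('z',-p[3]); print(b.apply(s['eef_pos']-p[:3]).round(4),b.apply(s['force']))
# retreat: along +y up, then towards shell
y=np.degrees(p[3]); S=np.array([.436,.385,0.0]); ysh=10
e,R=work([(s['eef_pos']+BW([0,40,0])-BW([0,0,0])+[0,0,.06],rot(),2),(BW([0,130,230]),tool(y),4),(S+[0,0,.10],tool(ysh),5)])
E
```

```text
t: 7.45
eef_pos: [0.4868, 0.1009, 0.1104]
tool_rot: [0.294, 0.484, 0.806, -0.174]
force: [-4.8, 9.0, 15.7]
grip_width: 0.0005
grip_force: 7.8
[0.0022 0.0142 0.1103] [ 0.1364777  10.17563429 15.7022235 ]
[ -3.9  -0.2 -35.8] [0. 0. 0.]
[ -3.9  -0.2 -35.8] [0. 0. 0.]
-
[  4.9  -0.7 -23.6] [-0.01  9.98 -0.22]
[  9.   -0.7 -22.4] [-0.01  9.98 -0.22]
[ 12.7  -0.7 -20.5] [-0.01  9.98 -0.22]
[ 16.1  -0.6 -18. ] [-0.01  9.98 -0.22]
-
[31.5 19.  26. ] [0.   0.   3.78]
[32.7 16.9 26. ] [0.   0.   3.78]
[33.7 14.7 26. ] [0.   0.   3.78]
[34.6 12.4 26. ] [0.   0.   3.78]
[35.4 10.1 26. ] [0.   0.   3.78]
-
```

```bash
python3 -m pendant '-0.006 0 -0.008 0 0 0 0; -0.004 0 -0.036 0 0 0 0; -0.001 0 -0.030 0 0 0 0.5; 0.005 0 -0.024 0 10 0 1; 0.009 0 -0.022 0 10 0 1; 0.013 0 -0.021 0 10 0 1; 0.016 0 -0.018 0 10 0 1; 0.032 0.019 0.026 0 0 3.5 1; 0.033 0.017 0.026 0 0 3.5 1; 0.034 0.015 0.026 0 0 3.5 1; 0.035 0.012 0.026 0 0 3.5 1; 0.035 0.010 0.026 0 0 3.5 1; 0 0 0 0 0 0 1'
python3 - <<'E'
from h import *
import json
I={n:vision.capture(n) for n in("side","top")}
s=bot.get_state(); S=np.array([.436,.385,0.0])
for n in I: cv2.imwrite(f"pics/{n}2.png",I[n][:,:,::-1])
work([(S+[0,0,.06],tool(10),3)])
a=cv2.resize(I["side"][150:280,195:415,::-1],None,fx=2.2,fy=2.2,interpolation=2); b=cv2.resize(I["top"][125:260,205:435,::-1],None,fx=2.2,fy=2.2,interpolation=2)
o=np.zeros((a.shape[0]+b.shape[0],max(a.shape[1],b.shape[1]),3),np.uint8); o[:a.shape[0],:a.shape[1]]=a; o[a.shape[0]:,:b.shape[1]]=b; cv2.imwrite("pics/c2.png",o)
E
```

```text
t: 9.07
eef_pos: [0.4376, 0.3863, 0.1004]
tool_rot: [-0.001, 0.639, 0.769, -0.002]
force: [0.2, -0.8, 0.4]
grip_width: 0.0877
grip_force: 0.0
[ 0.6 -1.  14.1] [-0.03  0.02  0.16]
[ 0.5 -1.  14.1] [-0.03  0.02  0.16]
[ 0.5 -1.  14.1] [-0.03  0.02  0.16]
-
```

View pics/c2.png

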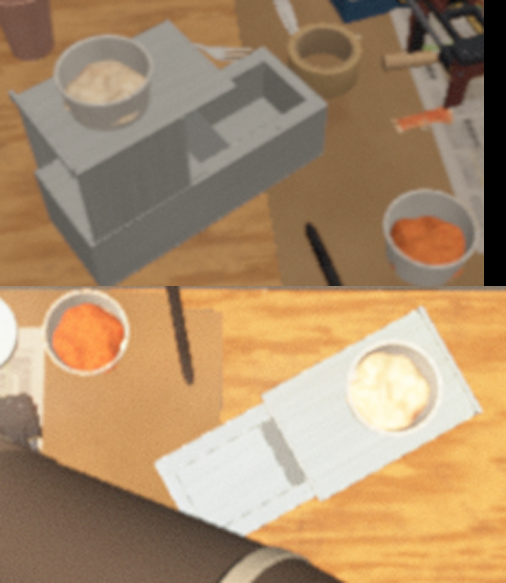

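The hole is open (dark strip of shutter left at (282,452) in the top crop, edge of the opening visible in the side crop) and the gripper straddles the shell. Descending.

```bash
python3 -m pendant '0.001 -0.001 0.025 0 0 0 1; 0.001 -0.001 0.025 0 0 0 1; 0 0 0.020 0 0 0 1; 0 0 0.009 0 0 0 1; 0 0 0.003 0 0 0 1; 0 0 0 0 0 0 1'; python3 -m pendant '0 0 0 0 0 0 0.3; 0 0 0 0 0 0 0.2;0 0 0 0 0 0 0.1;0 0 0 0 0 0 0;0 0 0 0 0 0 0;0 0 0 0 0 0 0' 12
```

```text
t: 9.93
eef_pos: [0.4376, 0.3863, 0.0208]
tool_rot: [-0.0, 0.64, 0.768, 0.0]
force: [0.7, 0.2, 0.7]
grip_width: 0.0876
grip_force: 0.0
t: 10.68
eef_pos: [0.4373, 0.3861, 0.0203]
tool_rot: [-0.0, 0.64, 0.768, -0.0]
force: [0.4, -0.4, -0.5]
grip_width: 0.0315
grip_force: 1.6
```

```bash
python3 -m pendant '0 0 0 0 0 0 0;0 0 0 0 0 0 0; 0 0 -0.03 0 0 0 0; 0 0 -0.05 0 0 0 0; 0 0 -0.05 0 0 0 0; 0 0 -0.05 0 0 0 0; 0 0 0 0 0 0 0' 12
python3 - <<'E'
from h import *
I={n:vision.capture(n) for n in("side","top")}
for n in I: cv2.imwrite(f"pics/{n}3.png",I[n][:,:,::-1])
for n in I: print(n,proj(n,bot.get_state()['eef_pos']))
o=np.zeros((560,700,3),np.uint8); uv=proj("side",bot.get_state()['eef_pos'])[0].astype(int); x=max(0,uv[0]-90);y=max(0,uv[1]-70)
o[:280,:]=0; c=cv2.resize(I["side"][y:y+140,x:x+175,::-1],None,fx=4,fy=4,interpolation=2); o[:c.shape[0],:c.shape[1]]=c; cv2.imwrite("pics/c3.png",o)
y=np.degrees(bx()[3]); H=BW([0,86,0])
work([(H+[0,0,.20],tool(y),6),(H+[0,0,.12],tool(y),3)])
E
```

```text
t: 11.55
eef_pos: [0.4386, 0.3879, 0.2045]
tool_rot: [0.001, 0.64, 0.768, 0.003]
force: [-0.6, 0.4, -0.8]
grip_width: 0.0305
grip_force: 11.2
side [[398.87727279 151.09477072]]
top [[210.24337541 217.40264543]]
[-37.   -4.6   0. ] [ 0.    0.   -3.09]
[-36.7  -6.6   0. ] [ 0.    0.   -3.09]
[-36.2  -8.6   0. ] [ 0.    0.   -3.09]
[-35.7 -10.5   0. ] [ 0.    0.   -3.09]
[-35.1 -12.4   0. ] [ 0.    0.   -3.09]
[-34.4 -14.3   0. ] [ 0.    0.   -3.09]
-
[-0.  -0.  26.7] [ 0. -0. -0.]
[-0.  -0.  26.7] [ 0. -0. -0.]
[-0.  -0.  26.7] [ 0. -0. -0.]
-
```

View pics/c3.png

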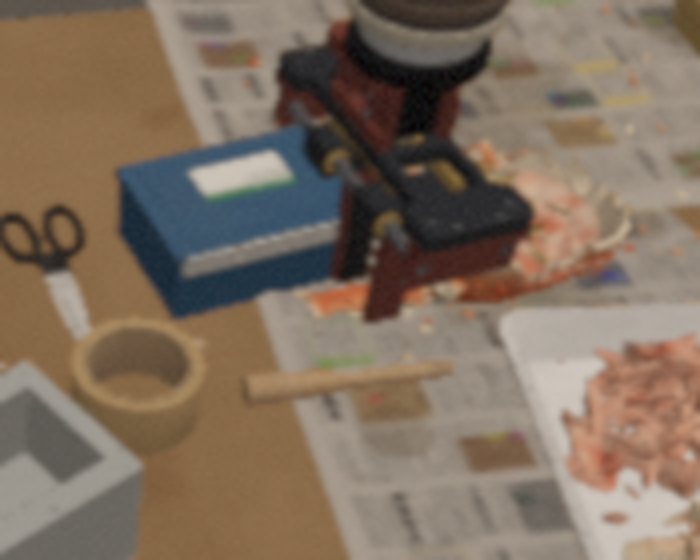

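The shell is held at its middle, left end at (310,298) and fingers at (385,290). I'll check the box fit against the hole edges.

Run:
```python
from h import *
print("top plate edge",proj("top",np.array([BW([39.5,32.5,93.5]),BW([-39.5,32.5,93.5])])),"seen (324.1,187.7),(336.8,215.9)")
print("side window",proj("side",np.array([BW([40,140,95]),BW([-40,140,95])])),"seen (334.1,195.5),(315.9,178.2)")
o=[]
for n,(x0,y0,w,h) in {"side":(255,160,100,90),"top":(270,160,100,90)}.items():
    k=4; im=cv2.resize(cv2.imread(f"pics/{n}2.png")[y0:y0+h,x0:x0+w],None,fx=k,fy=k,interpolation=2)
    for L in ([(60,155,95),(-60,155,95)],[(40,140,95),(-40,140,95),(-40,32,95),(40,32,95),(40,140,95)],[(-60,155,95),(-60,27,95)],[(60,155,95),(60,27,95)],[(60,27,209),(-60,27,209)]):
        q=(proj(n,np.array([BW(b) for b in L]))-[x0,y0]+.5)*k; cv2.polylines(im,[q.round().astype(int)],False,(0,0,255),1)
    o.append(im)
cv2.imwrite("pics/c4.png",np.hstack(o))
```

```text
top plate edge [[322.81964463 187.68082809]
 [338.54804951 215.73716241]] seen (324.1,187.7),(336.8,215.9)
side window [[334.44954994 194.91549706]
 [314.81432631 177.01059706]] seen (334.1,195.5),(315.9,178.2)
```

View pics/c4.png

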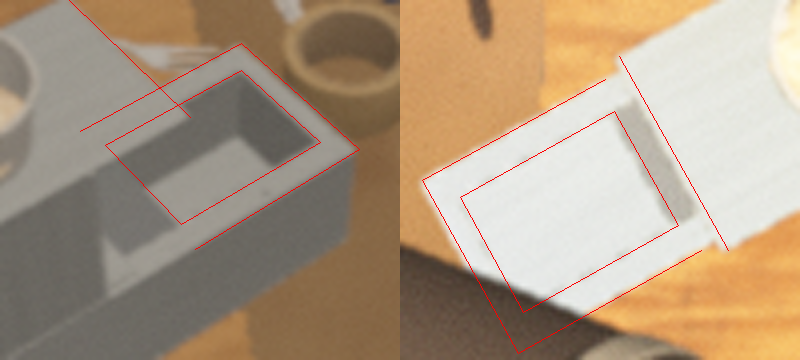

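The overlay matches the deck and hole edges within about 1 px. Moving over the hole.

```bash
python3 -m pendant '-0.037 -0.005 0 0 0 -3 0; -0.037 -0.006 0 0 0 -3 0; -0.036 -0.009 0 0 0 -3 0; -0.036 -0.010 0 0 0 -3 0; -0.035 -0.012 0 0 0 -3 0; -0.034 -0.014 0 0 0 -3.5 0; 0 0 0.025 0 0 0 0; 0 0 0.025 0 0 0 0; 0 0 0 0 0 0 0'
python3 - <<'E'
from h import *
y=np.degrees(bx()[3]); H=BW([0,86,0])
work([(H+[0,0,.12],tool(y),1)])
E
```

```text
t: 12.78
eef_pos: [0.4481, 0.1624, 0.1479]
tool_rot: [-0.002, 0.508, 0.861, -0.002]
force: [-0.0, 0.4, -1.0]
grip_width: 0.0307
grip_force: 11.2
[-0.8  2.1 27.7] [-0.34 -0.1  -0.  ]
-
```

```bash
python3 -m pendant '-0.001 0.002 0.028 0 0 0 0; 0 0 0.010 0 0 0 0; 0 0 0.010 0 0 0 0; 0 0 0 0 0 0 0'; python3 -m pendant '0 0 0.010 0 0 0 0; 0 0 0.010 0 0 0 0; 0 0 0.010 0 0 0 0; 0 0 0.008 0 0 0 0; 0 0 0 0 0 0 0'
python3 - <<'E'
from h import *
s=bot.get_state(); p=bx(); b=Ro.from_euler('z',-p[3]); print(b.apply(s['eef_pos']-p[:3]).round(4),s['force'])
E
```

```text
t: 13.28
eef_pos: [0.452, 0.1636, 0.1023]
tool_rot: [-0.0, 0.508, 0.861, -0.0]
force: [-0.0, -1.0, -0.8]
grip_width: 0.0305
grip_force: 11.2
t: 13.9
eef_pos: [0.4518, 0.1634, 0.0637]
tool_rot: [-0.001, 0.508, 0.861, -0.001]
force: [-0.5, 0.4, -0.3]
grip_width: 0.0304
grip_force: 11.2
[0.0018 0.0858 0.0635] [-0.46450817  0.35676548 -0.31337369]
```

```bash
python3 -m pendant '0 -0.001 0.010 0 0 0 0; 0 0 0.010 0 0 0 0; 0 0 0 0 0 0 0'; python3 -m pendant '0 0 0 0 0 0 0.42; 0 0 0 0 0 0 0.46; 0 0 0 0 0 0 0.46; 0 0 0 0 0 0 0.46'; python3 -m pendant '0 0 -0.010 0 0 0 0.46; 0 0 -0.020 0 0 0 0.46; 0 0 -0.040 0 0 0 0.46; 0 0 -0.050 0 0 0 0.46; 0 0 0 0 0 0 0.46'
python3 - <<'E'
from h import *
I={n:vision.capture(n) for n in("side","top")}
o=[]
for n,(x0,y0,w,h) in {"side":(255,150,100,100),"top":(270,150,100,100)}.items():
    o.append(cv2.resize(I[n][y0:y0+h,x0:x0+w,::-1],None,fx=4,fy=4,interpolation=2))
cv2.imwrite("pics/c5.png",np.hstack(o))
p=bx();y=np.degrees(p[3])
e=work([(BW([0,75,190]),tool(y,40),4),(BW([2,19,125]),tool(y,40),4)])
E
```

```text
t: 14.28
eef_pos: [0.4508, 0.1628, 0.0436]
tool_rot: [-0.001, 0.508, 0.861, -0.001]
force: [0.2, -0.8, -0.8]
grip_width: 0.0305
grip_force: 11.2
t: 14.78
eef_pos: [0.4515, 0.163, 0.0446]
tool_rot: [-0.0, 0.508, 0.861, -0.0]
force: [0.5, -0.3, -0.2]
grip_width: 0.0406
grip_force: 0.0
t: 15.4
eef_pos: [0.4534, 0.1642, 0.1682]
tool_rot: [0.002, 0.508, 0.861, 0.002]
force: [0.5, -0.1, -0.7]
grip_width: 0.0408
grip_force: 0.0
[-2.6 -0.3 -6.3] [ 0.   -9.99 -0.01]
[-3.6 -0.3 -5.8] [ 0.   -9.99 -0.01]
[-4.6 -0.3 -5. ] [ 0.   -9.99 -0.01]
[-5.4 -0.3 -4.2] [ 0.   -9.99 -0.01]
-
[-0.3  0.5 21.4] [0. 0. 0.]
[-0.3  0.5 21.4] [0. 0. 0.]
[-0.3  0.5 21.4] [0. 0. 0.]
[-0.3  0.5 21.4] [0. 0. 0.]
-
```

View pics/c5.png

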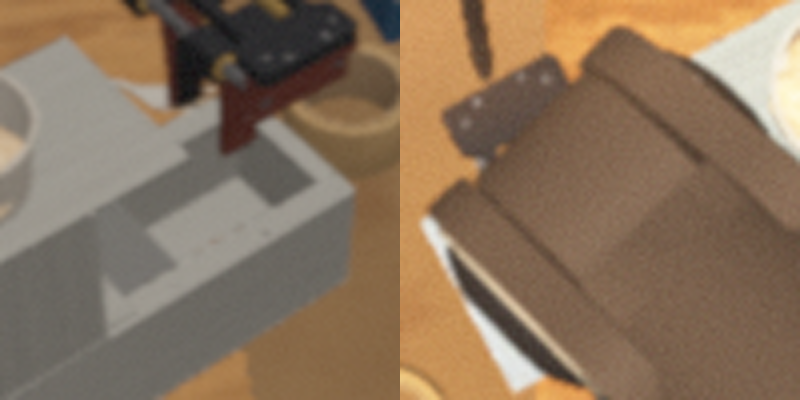

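The piece's edge shows faintly inside the box at (225,240). Next I close the gripper, lean it and enter beneath the shelf low from the +y side.

Run:
```python
from h import *
y=np.degrees(bx()[3])
work([(BW([0,78,172]),tool(y,42),4),(BW([1,60,126]),tool(y,42),3),(BW([1,19,124]),tool(y,42),3)])
```

```text
[-1.8 -0.3 -1.8] [ 0.000e+00 -1.049e+01 -1.000e-02]
[-2.1 -0.3 -1.4] [ 0.000e+00 -1.049e+01 -1.000e-02]
[-2.4 -0.3 -1. ] [ 0.000e+00 -1.049e+01 -1.000e-02]
[-2.5 -0.3 -0.6] [ 0.000e+00 -1.049e+01 -1.000e-02]
-
[ 5.8  0.3 15.4] [-0.  0.  0.]
[ 5.8  0.3 15.4] [ 0.  0. -0.]
[ 5.8  0.3 15.4] [-0.  0.  0.]
-
[-9.7 -0.   9.6] [0. 0. 0.]
[-9.7  0.   9.6] [0. 0. 0.]
[-9.7 -0.   9.6] [0. 0. 0.]
-
```

```bash
python3 -m pendant '-0.002 0 -0.002 0 -10.4 0 0; -0.002 0 -0.0015 0 -10.4 0 0; -0.0025 0 -0.001 0 -10.4 0 0; -0.0025 0 0 0 -10.4 0 0; 0.006 0 0.015 0 0 0 0; 0.006 0 0.015 0 0 0 0; 0.005 0 0.015 0 0 0 0; 0 0 0 0 0 0 0' 20
python3 - <<'E'
from h import *
y=np.degrees(bx()[3])
p=bx();b=Ro.from_euler('z',-p[3]); s=bot.get_state(); print(b.apply(s['eef_pos']-p[:3]).round(4))
I={n:vision.capture(n) for n in("side","top")}
o=[]
for n,(x0,y0,w,h) in {"side":(255,150,100,100),"top":(270,150,100,100)}.items():
    o.append(cv2.resize(I[n][y0:y0+h,x0:x0+w,::-1],None,fx=4,fy=4,interpolation=2))
cv2.imwrite("pics/c6.png",np.hstack(o))
work([(BW([1,19,121]),tool(y,42),3)])
E
```

```text
t: 16.5
eef_pos: [0.4638, 0.1385, 0.1255]
tool_rot: [0.305, 0.477, 0.804, -0.182]
force: [0.1, -0.7, -0.4]
grip_width: 0.0006
grip_force: 0.0
[0.0002 0.0582 0.1254]
[-8.9  0.  10.4] [-0.04 -0.14 -0.04]
[-8.9 -0.  10.4] [-0.04 -0.14 -0.04]
[-8.9 -0.  10.4] [-0.04 -0.14 -0.04]
-
```

View pics/c6.png

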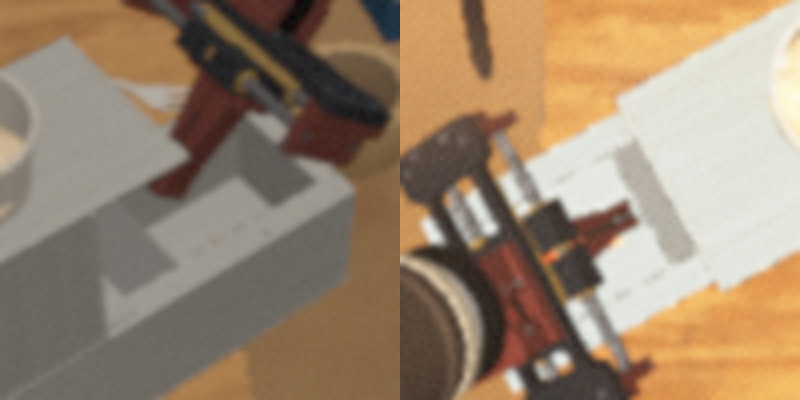

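In the top view an orange spot at (552,258) shows the piece inside the hole, and the strip is visible at (655,200). Now I press on the strip.

```bash
python3 -m pendant '-0.009 0 0.010 0 0 0 0; -0.009 0 0.010 0 0 0 0; -0.009 0 0.010 0 0 0 0; 0.003 0 0.004 0 0 0 0; 0.002 0 0.002 0 0 0 0; 0 0 0 0 0 0 0'
python3 - <<'E'
from h import *
p=bx();b=Ro.from_euler('z',-p[3]); s=bot.get_state(); print(b.apply(s['eef_pos']-p[:3]).round(4),s['force'])
E
```

```text
t: 17.35
eef_pos: [0.4827, 0.1064, 0.1137]
tool_rot: [0.305, 0.475, 0.805, -0.181]
force: [0.2, 0.4, -0.0]
grip_width: 0.0005
grip_force: 0.0
[0.0012 0.0209 0.1136] [ 0.22860326  0.40145565 -0.04113462]
```

```bash
python3 -m pendant '0.0018 0 0.002 0 0 0 0; 0.0005 0 0.0005 0 0 0 0; 0 0 0 0 0 0 0'; python3 -m pendant '0.0008 0 0.0009 0 0 0 0; 0.0004 0 0.0005 0 0 0 0; 0 0 0 0 0 0 0'
```

```text
t: 17.73
eef_pos: [0.4831, 0.1063, 0.111]
tool_rot: [0.306, 0.475, 0.805, -0.18]
force: [-0.9, 1.1, 3.2]
grip_width: 0.0008
grip_force: 2.0
t: 18.1
eef_pos: [0.4832, 0.1064, 0.1104]
tool_rot: [0.307, 0.475, 0.805, -0.18]
force: [-5.5, 2.5, 14.2]
grip_width: 0.0003
grip_force: 7.5
```

```bash
python3 -m pendant '0.0030 0 -0.0027 0 0 0 0; 0.0045 0 -0.0040 0 0 0 0; 0.0059 0 -0.0054 0 0 0 0; 0.0059 0 -0.0054 0 0 0 0; 0.0059 0 -0.0054 0 0 0 0; 0 0 0 0 0 0 0'
python3 - <<'E'
from h import *
p=bx();b=Ro.from_euler('z',-p[3]); s=bot.get_state(); print(b.apply(s['eef_pos']-p[:3]).round(4),b.apply(s['force']))
E
```

```text
t: 18.85
eef_pos: [0.467, 0.1356, 0.1105]
tool_rot: [0.307, 0.475, 0.805, -0.181]
force: [-2.1, 0.1, 11.4]
grip_width: -0.0001
grip_force: 5.7
[0.0016 0.0542 0.1104] [-1.78461773  1.14585769 11.44165452]
```

```bash
python3 -m pendant '0.0060 0 -0.0053 0 0 0 0; 0.0060 0 -0.0053 0 0 0 0; 0.0059 0 -0.0054 0 0 0 0; 0.0059 0 -0.0054 0 0 0 0; 0.0059 0 -0.0054 0 0 0 0; 0.0059 0 -0.0054 0 0 0 0; 0 0 0 0 0 0 0'; python3 -m pendant '0.0060 0 -0.0053 0 0 0 0; 0.0059 0 -0.0054 0 0 0 0; 0.0045 0 -0.0040 0 0 0 0; 0.0030 0 -0.0027 0 0 0 0; 0.0030 0 -0.0027 0 0 0 0; 0 0 0 0 0 0 0'
python3 - <<'E'
from h import *
p=bx();b=Ro.from_euler('z',-p[3]); s=bot.get_state(); print(b.apply(s['eef_pos']-p[:3]).round(4),b.apply(s['force']))
E
```

```text
t: 19.73
eef_pos: [0.4436, 0.1779, 0.1106]
tool_rot: [0.307, 0.475, 0.805, -0.181]
force: [-1.6, 2.1, 8.5]
grip_width: 0.0001
grip_force: 4.6
t: 20.48
eef_pos: [0.4294, 0.2035, 0.1107]
tool_rot: [0.307, 0.475, 0.805, -0.181]
force: [-0.4, -0.9, 7.8]
grip_width: 0.0004
grip_force: 3.7
[0.0015 0.1318 0.1106] [-0.7497178  -0.62598439  7.76489283]
```

```bash
python3 -m pendant '0.0025 0 -0.0016 0 0 0 0; 0.0017 0 -0.0011 0 0 0 0; 0 0 0 0 0 0 0'
python3 - <<'E'
from h import *
p=bx();b=Ro.from_euler('z',-p[3]); s=bot.get_state(); print(b.apply(s['eef_pos']-p[:3]).round(4),b.apply(s['force']))
for n in("top","side"):
    im=vision.capture(n); cv2.imwrite(f"pics/{n}7.png",im[:,:,::-1])
    a=cv2.imread(f"pics/{n}0.png"); d=np.abs(a.astype(int)-im[:,:,::-1]).sum(2)
    for q in ([0,45,93.5],[25,60,93.5],[-25,40,93.5],[30,80,93.5],[30,110,93.5],[30,135,93.5]):
        u,v=proj(n,BW(q))[0].round().astype(int); print(n,q,a[v,u],im[v,u,::-1])
E
```

```text
t: 20.85
eef_pos: [0.4278, 0.206, 0.1106]
tool_rot: [0.308, 0.476, 0.804, -0.182]
force: [2.5, -4.7, 9.4]
grip_width: 0.0006
grip_force: 4.7
[0.0013 0.1347 0.1104] [-0.06192887 -5.32983693  9.42190467]
top [0, 45, 93.5] [153 163 168] [167 178 185]
top [25, 60, 93.5] [148 156 163] [166 177 186]
top [-25, 40, 93.5] [149 160 166] [158 172 177]
top [30, 80, 93.5] [146 159 166] [168 181 184]
top [30, 110, 93.5] [149 160 166] [172 180 188]
top [30, 135, 93.5] [151 162 167] [164 176 183]
side [0, 45, 93.5] [105 111 113] [109 114 117]
side [25, 60, 93.5] [107 111 114] [111 116 118]
side [-25, 40, 93.5] [105 111 114] [108 114 117]
side [30, 80, 93.5] [106 110 113] [109 114 116]
side [30, 110, 93.5] [109 113 116] [111 115 118]
side [30, 135, 93.5] [101 105 108] [109 114 116]
```

```bash
python3 -m pendant '0.0025 0 -0.0011 0 0 0 0; 0 0 0 0 0 0 0'
python3 - <<'E'
from h import *
p=bx();b=Ro.from_euler('z',-p[3]); s=bot.get_state(); print(b.apply(s['eef_pos']-p[:3]).round(4),b.apply(s['force']))
y=np.degrees(p[3]); work([(BW([0,150,250]),tool(y),5)])
E
```

```text
t: 21.2
eef_pos: [0.4271, 0.2072, 0.1104]
tool_rot: [0.309, 0.476, 0.803, -0.183]
force: [4.5, -7.2, 13.3]
grip_width: 0.0009
grip_force: 6.3
[0.0013 0.1362 0.1102] [ 0.5028049  -8.48897907 13.26779163]
[-16.7  -0.3 -22.6] [-0.01  8.42 -0.04]
[-13.2  -0.3 -24.8] [-0.01  8.42 -0.04]
[ -9.4  -0.3 -26.5] [-0.01  8.42 -0.04]
[ -5.4  -0.3 -27.6] [-0.01  8.42 -0.04]
[ -1.4  -0.3 -28.1] [-0.01  8.42 -0.04]
-
```

```bash
python3 -m pendant '-0.007 0 -0.008 0 0 0 0; -0.015 0 -0.020 0 0 0 0; -0.015 0 -0.022 0 8 0 0; -0.013 0 -0.025 0 8 0 0; -0.009 0 -0.026 0 8 0 0; 0.02 0.02 -0.027 0 8 0 0; 0.045 0.02 -0.02 0 8 0 0; 0.045 0.02 0 0 0 0 0; 0.045 0.02 0 0 0 0 0; 0.045 0.02 0 0 0 0 0; 0 0 0 0 0 0 0'
python3 - <<'E'
from h import *
for n in("top","side"):
    im=vision.capture(n)[:,:,::-1].copy(); cv2.imwrite(f"pics/{n}8.png",im); a=cv2.imread(f"pics/{n}0.png"); c=cv2.imread(f"pics/{n}2.png")
    poly=lambda L:(lambda m:(cv2.fillPoly(m,[proj(n,np.array([BW(q) for q in L])).round().astype(int)],1),m)[1].astype(bool))(np.zeros(im.shape[:2],np.uint8))
    for nm,L in (("window",[(36,45,94),(36,137,94),(-36,137,94),(-36,45,94)]),("far end",[(30,122,94),(30,138,94),(-30,138,94),(-30,122,94)]),("rim end",[(30,143,95),(30,152,95),(-30,152,95),(-30,143,95)])):
        m=poly(L); print(n,nm,"shut0",a[m].mean(0).round(),"open",c[m].mean(0).round(),"now",im[m].mean(0).round())
    x0,y0,x1,y1=(360,140,410,195) if n=="top" else (220,165,266,210)
    d=np.abs(a[y0:y1,x0:x1].astype(int)-im[y0:y1,x0:x1]).sum(2); print("tub diff",d.mean(),"bg noise",np.abs(a[y0:y1,x0:x1].astype(int)-c[y0:y1,x0:x1]).sum(2).mean(), (d>60).sum())
E
```

```text
t: 22.58
eef_pos: [0.4029, 0.457, 0.2533]
tool_rot: [0.01, 0.506, 0.863, -0.007]
force: [0.4, -0.8, -0.8]
grip_width: 0.0008
grip_force: 0.0
top window shut0 [150. 161. 166.] open [229. 232. 230.] now [171. 182. 188.]
top far end shut0 [154. 165. 170.] open [227. 229. 227.] now [171. 183. 188.]
top rim end shut0 [207. 212. 210.] open [178. 183. 185.] now [227. 230. 229.]
tub diff 53.812 bg noise 56.77309090909091 982
side window shut0 [108. 113. 116.] open [111. 118. 122.] now [111. 116. 119.]
side far end shut0 [103. 109. 111.] open [90. 96. 99.] now [110. 115. 118.]
side rim end shut0 [134. 143. 149.] open [138. 147. 154.] now [136. 146. 152.]
tub diff 8.279710144927536 bg noise 12.628019323671497 0
```

Run:
```python
from h import *
for n in("top","side"):
  for k in "08":
    a=cv2.imread(f"pics/{n}{k}.png").astype(np.float32).mean(2); r=[]
    for yy in range(126,156,2):
        P=proj(n,np.array([BW([x,yy,94.5]) for x in range(-28,29,2)])).astype(np.float32); r.append(cv2.remap(a,P[:,:1].copy(),P[:,1:].copy(),1).mean())
    print(n,k,np.array(r).round(0).astype(int))
  a,b=[cv2.imread(f"pics/{n}{k}.png").astype(np.float32).mean(2) for k in "08"]
  x0,y0,x1,y1=(350,130,425,205) if n=="top" else (205,160,280,215)
  print(n,"box/tub shift px",cv2.phaseCorrelate(a[y0:y1,x0:x1].copy(),b[y0:y1,x0:x1].copy()))
```

```text
top 0 [159 159 159 159 161 168 180 191 197 204 209 211 213 214 211]
top 8 [181 181 181 180 181 181 179 182 198 220 230 231 232 233 232]
top box/tub shift px ((0.5067645461890251, 0.5550665908433317), 0.9685593241373698)
side 0 [110 110 110 107 102 102 111 127 140 146 148 148 146 137 120]
side 8 [113 113 113 113 113 116 123 134 144 150 151 151 148 139 123]
side box/tub shift px ((0.4734013094513543, 0.12546631956084298), 0.9526119851006402)
```

```bash
python3 -c "
from cell import bot
print(bot.sign_off())"
```

```text
the job is handed in; nothing more can be done
None
```

The shutter was opened to its stop, the shell piece was lowered through the hole and released inside the box, and the shutter was dragged shut to its stop; nothing touched the tub, and the job was handed in at about 23 s.

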